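# Turn the carried tomato dish a quarter turn over the trivet

## Robot

A 7-joint arm with a two-finger parallel gripper is mounted at the origin on a cart in front of the work surface, level with it; the furniture and walls round the work are solid. World frame = base frame: x ahead of the robot, y to its left, z up, the work surface at z = 0. Lengths are in m, angles in rad, forces in N, time in s.
With the tool pointing down it reaches from about 0.425 to 0.875 m from the base axis. Payload 4.7 kg.
Tool frame: the origin (TCP) lies midway between the tips of the shut fingers; the grasp point (between the pads) lies 19 mm behind it (ctrl.grip_point_offset is the distance from the TCP to the grasp point, in m); z points along the fingers, y is the line along which they close (so a half turn about z gives the same grasp; the last joint's range is limited). The gripper opens to 87 mm and grips with 3 to 60 N. Pads are 19 mm wide; open, the fingers measure 117 mm over their backs; the gripper's body (75 mm by 190 mm) begins 51 mm behind the grasp point.
Start: joints at [1.193, 0.321, -0.07, 1.45, 0.023, 1.371, -0.057], TCP at [0.248, -0.601, 0.223] pointing down, gripper open.
Joint ranges: [-2.86, 2.86], [-0.3, 2.09], [-1.38, 1.24], [0.06, 2.45], [-1.56, 4.7], [0.09, 2.05], [-2.69, 2.69]. Speed limits (rad/s): [2.57, 2.57, 3.14, 3.14, 3.14, 3.14, 3.14].

## Interface

Orientations are given as a rotation vector (axis times angle).
In Python, from bench import ctrl gives the robot as it stands. The module is installed in compiled form; this text tells all that it offers.
- The arm moves only by the shell command python3 -m handwheel 'ROWS' [OPENING] [FORCE]. ROWS is JSON, a list of rows, each an object of numbers: "x", "y", "z": the shift along the tool's x, y, z in m; "wx", "wy", "wz": the turn, a rotation vector about the tool's x, y, z in degrees. A call has 1 to 10 rows; each row is the pose to reach, as a shift and turn from the pose commanded when the call began, along the tool's axes at that moment; what a row does not reach only later rows make up. A row lasts 1/12 s, in which the tool goes at most 41.7 mm and 7.16 degrees, less where a joint would pass 70% of its speed; a pose out of reach is approached as far as the arm can. A call with a gripper value outside its range is refused whole. OPENING is the finger opening in m, from 0 to 0.087, set as the call begins (- or left out, the last holds). The fingers move at their own pace and stop on an object; FORCE is the grip in N (left out, the last holds). Time passes only in rows, so rows that repeat a pose let the fingers close. It gives the time, the measured TCP pose, the force, the opening and the grip force at its end, in the units of the state.
- ctrl.get_state(): the state, without advancing time (a new reading comes with each control period).
- ctrl.get_image(name): name is "side" or "top" or "wrist"; returns a dict with "image" (480x640x3 uint8, red, green, blue), "K" (3x3 intrinsics, pixels), "k1" (the pictures are not rectified: a ray, as slopes to the right and down, at radius r is drawn at 1 + k1 r^2 times it, then the intrinsics apply), "world_to_cam" (4x4, takes a point from world to camera coordinates); the wrist camera has in their place "hand_eye" (4x4, takes a point from camera to tool coordinates, whose origin is the TCP and whose axes are the flange's). Camera axes: x right, y down, z forward; pixel columns grow to the right and rows downward; lengths in m; the calibration is good to about 2 mm. A picture is of the moment at which its call begins: read the wrist's pose just before it. There is no depth.
- ctrl.close_job(): hands the job in; it is judged then, once.
The state is a dict: "time": time; "joint_positions": joint angles; "qd": joint speeds; "joint_torque": joint torques, N m; "position": TCP position; "tool_rot": TCP orientation; "ft_force": force on the tool from outside, world axes, zero at the start; "torque": the same for the moment, N m; "grip_width": opening from 0.0 (shut) to 1.0 (fully open); "grip_force": force on a finger pad.
Only numpy, scipy, OpenCV 4.12 (cv2) and the standard library are available. Lean on these libraries where they do the work, as an engineer would, in place of code of your own. Each camera call takes 0.05 s, during which the arm holds its last target. There are 200 camera calls.

## Task

Take the white dish by its arched handle, draw it out level from under the two overhanging lips of its wooden holder, and carry it, not yet turned, over the middle of the round cork trivet. There turn it level through a quarter turn, either way, so that the arch ends up square across the direction in which the holder's rails run, with the cherry tomato staying in the middle of the dish all the time. Finish still holding the dish up, level, still and turned, its foot about 10 cm above the trivet (do not set it down or let go), and leave the pepper mill, tub and lemon where they stand.

Things in the scene. Friction and masses are not known exactly. Their poses are not given: they have to be found in the camera images.
- dish_grip (a point): Centre of the dark wooden grip on top of the white dish's arched handle: a bar 14 mm wide (dish x), 50 mm long (dish y), 16 mm high, 100 mm above the dish's underside, on the dish's vertical axis. The steel arch (7 mm rod) runs along dish y, rim to rim; at the start it lies along the rails within 0.1 rad. Axes are the dish's, z up. Dish about 0.2 kg, balanced under the grip, 108 mm high in all.
- dish_mid (a point): Middle of the floor of the white dished round plate, 6 mm above its underside. Outer diameter 136 mm, rim 18 mm above the underside. The floor is flat for 12 mm round this point, then rises at 7 degrees, from 36 mm radius at 14 degrees. Axes as the dish: z up, y along the arch.
- tomato_center (a point): Centre of the loose red cherry tomato, a ball 32 mm in diameter, about 20 g, that lies within 9 mm of the dish's middle and rolls if the dish is tilted or jerked.
- holder: Wooden holder, fixed, 176 (its x) by 130 (y) by 38 mm high; origin under its centre. The dish stands on its 4 mm base between walls along y, 150 mm apart; their lips overhang the rim, undersides 32 mm above the worktop (10 mm above the rim), slot between lips 100 mm: no lifting straight out. Open both ends: slide along y, lifted 3 to 6 mm, towards the trivet; clear of the lips 135 mm from the centre.
- trivet_top (a point): Centre of the top face of the round cork trivet, 160 mm in diameter, 10 mm thick, fixed flat on the worktop, to the left or right of the holder.
- mill: Brown wooden pepper mill, 58 mm across, 170 mm high, standing behind the work; origin at its underside. To be left alone.
- tub: White yoghurt tub, 72 mm across, 72 mm high, standing at the right; origin at its underside. To be left alone.
- lemon: Yellow lemon, 71x53x51 mm, lying at the right near the front; origin at its underside. To be left alone.
Mind the look-alikes: they are no part of the job. Of the things shaped like the part that bears tomato_center, the red one is meant.

How it is judged:
By the outcome, as a careful person would: the job done as asked, in the order asked, and still so for the second after the job is handed in, while the arm keeps its last pose, push and grip.
It also fails if it takes over 54 s, if anything falls off the work surface, if the arm or the gripper's body presses on something with over 40 N, if the wrist force passes 120 N, or if a joint passes its speed limit or range.

## Working session

There is one attempt and no reset: what is moved stays moved. The work goes in short steps, Python scripts to look and compute and a shell command to move; the robot and the scene stay as the last step left them, time stands still between calls to the robot, and variables do not carry over. Pictures are saved under pics/ and viewed, at most 10 in all, crops included, and the job is handed in when it is done.

```bash
mkdir -p pics; python3 - <<'E'
from bench import ctrl
import cv2
s=ctrl.get_state();print(s['time'],s['position'],s['tool_rot'],s['grip_width'],ctrl.grip_point_offset)
for n in('top','side'):
    d=ctrl.get_image(n);cv2.imwrite(f'pics/{n}0.png',d['image'][:,:,::-1]);print(n,d['K'].tolist(),d['k1'],d['world_to_cam'].tolist())
E
```

```text
0.0 [ 0.24794532 -0.600245    0.2214669 ] [-3.07967258e+00 -6.11243869e-01  8.05426053e-04] 1.0020157263467377 0.0187
top [[602.74526196348, 0.0, 321.61251132520584], [0.0, 602.74526196348, 236.6429119538768], [0.0, 0.0, 1.0]] -0.11927287409777855 [[0.00906276634719717, -0.9999024701161366, 0.0106262186023566, -0.19681161388949928], [-0.9970676446190012, -0.009843569553099316, -0.07588949988220274, 0.6106811467671414], [0.07598669830999147, -0.009907289947420222, -0.9970596106982995, 1.3514999638313436], [0.0, 0.0, 0.0, 1.0]]
side [[505.85683191333493, 0.0, 319.3393018574663], [0.0, 505.85683191333493, 249.52494925831607], [0.0, 0.0, 1.0]] -0.09514682689749773 [[-0.9936136515261796, -0.1128263803417569, 0.001455815849804944, 0.5884481456756016], [-0.052732787253965005, 0.45291135602222066, -0.889994694778874, 0.2194325141160107], [0.09975552440461331, -0.8843876477456536, -0.45596855578610906, 0.892785001736408], [0.0, 0.0, 0.0, 1.0]]
```

View pics/top0.png

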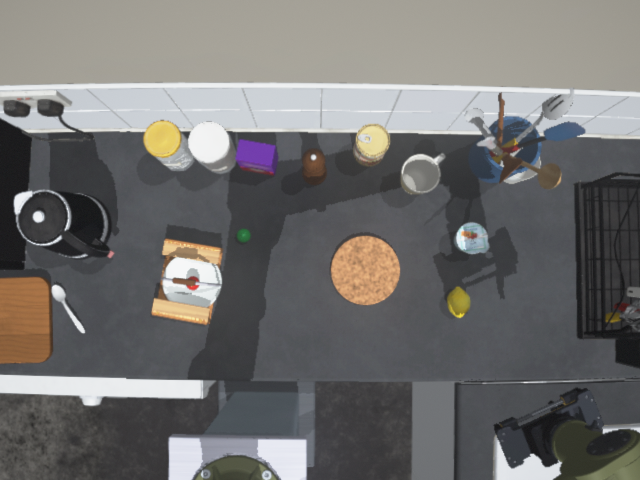

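View pics/side0.png

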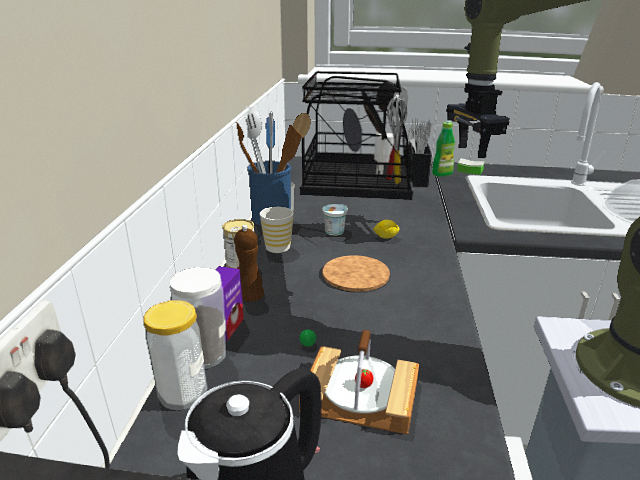

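The top view shows the holder and dish near (190,282), the trivet at (365,270), the mill at (314,165), the tub at (471,238), the lemon at (458,302) and the green look-alike at (243,235). The side view agrees. Next I'll enlarge the dish.

```bash
python3 - <<'E'
import cv2,numpy as np
a=cv2.imread('pics/top0.png')[230:335,140:240];b=cv2.imread('pics/side0.png')[325:440,305:425]
a=cv2.resize(a,(400,420),interpolation=cv2.INTER_CUBIC);b=cv2.resize(b,(400,383),interpolation=cv2.INTER_CUBIC)
b=cv2.copyMakeBorder(b,0,37,0,0,cv2.BORDER_CONSTANT);cv2.imwrite('pics/crop0.png',np.hstack([a,b]))
E
cat > h.py <<'E'
import numpy as np,cv2
from bench import ctrl
from scipy.spatial.transform import Rotation as R
def setup(n):
    d=ctrl.get_image(n);return d
def ray(d,uv,T=None):
    p=cv2.undistortPoints(np.array([[uv]],float),d['K'],np.array([d['k1'],0,0,0,0.]))[0,0]
    v=np.array([p[0],p[1],1])
    W=np.linalg.inv(d['world_to_cam']) if T is None else T
    return W[:3,3],W[:3,:3]@v
def atz(d,uv,z,T=None):
    o,v=ray(d,uv,T);return o+v*(z-o[2])/v[2]
def tri(r1,r2):
    (o1,v1),(o2,v2)=r1,r2
    s=np.linalg.lstsq(np.c_[v1,-v2],o2-o1,rcond=None)[0]
    a,b=o1+v1*s[0],o2+v2*s[1];return (a+b)/2,np.linalg.norm(a-b)
def proj(d,P,T=None):
    M=d['world_to_cam'] if T is None else np.linalg.inv(T)
    return cv2.projectPoints(np.array(P,float).reshape(-1,1,3),cv2.Rodrigues(M[:3,:3])[0],M[:3,3],d['K'],np.array([d['k1'],0,0,0,0.]))[0][:,0]
E
```

```text
(no output)
```

View pics/crop0.png

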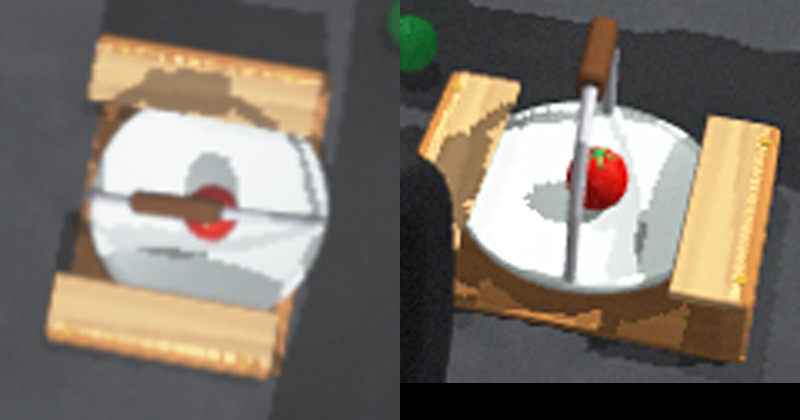

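The enlarged crop puts the grip centre at top px (184,281.5) and side px (364,340.5). The tomato is at top px (193,283.3) and side px (364.4,378.7). The rails are tilted about 9° in the top view, and the open right end faces the trivet.

```bash
python3 - <<'E'
from h import *
np.set_printoptions(precision=4,suppress=True)
t=setup('top');s=setup('side')
T=lambda x,y:(140+x/4,230+y/4)
S=lambda x,y:(305+(x-400)/3.3333,325+y/3.3333)
print('grip',tri(ray(t,T(176,206)),ray(s,S(597,51))))
g1,g2=atz(t,T(132,203),.108),atz(t,T(220,210),.108);print('grip atz',g1,g2,np.linalg.norm(g1-g2))
print('arch ends',atz(t,T(88,195),.022),atz(t,T(325,219),.022))
print('tom',tri(ray(t,T(212,213)),ray(s,S(598,179))),atz(t,T(212,213),.026))
c=[atz(t,T(*p),.038) for p in[(97,38),(328,75),(323,135),(88,98),(55,273),(282,315),(268,378),(47,340)]];print(np.array(c))
for a,b in((0,1),(3,2),(4,5),(7,6)):
    d=c[b]-c[a];print('dir',np.degrees(np.arctan2(-d[0],-d[1])),np.linalg.norm(d))
print('holder c inner',np.mean([c[i] for i in(2,3,4,5)],0))
for nm,p,z in(('trivet',(365.5,270),.01),):print(nm,atz(t,p,z))
print('trivet edges',atz(t,(331,270),.01),atz(t,(400,270),.01),atz(t,(365,235.5),.01),atz(t,(365,304.5),.01))
print('mill',atz(t,(314,157),.17),'tub',atz(t,(471,238),.072),'lemon',atz(t,(458,301),.03),'green',atz(t,(243,235),.016))
print('trivet side',atz(s,(356,272),.01))
q=ctrl.get_state();r=R.from_rotvec(q['tool_rot']).as_matrix();print(r)
E
```

```text
grip (array([0.5079, 0.1038, 0.1067]), np.float64(0.001879742374781182))
grip atz [0.5082 0.1274 0.108 ] [0.5051 0.0797 0.108 ] 0.047768372270373415
arch ends [0.5124 0.1733 0.022 ] [0.5005 0.0366 0.022 ]
tom (array([0.5039, 0.1009, 0.0245]), np.float64(0.0015702327513349552)) [0.5032 0.1006 0.026 ]
[[0.6014 0.1665 0.038 ]
 [0.5818 0.034  0.038 ]
 [0.5479 0.0361 0.038 ]
 [0.5673 0.1707 0.038 ]
 [0.4681 0.1871 0.038 ]
 [0.4465 0.0574 0.038 ]
 [0.4111 0.0647 0.038 ]
 [0.4303 0.1909 0.038 ]]
dir 8.423481540135468 0.1339513476594377
dir 8.199252924739628 0.13597553746228896
dir 9.480309705387203 0.13153911396889822
dir 8.679274814359255 0.127646949416018
holder c inner [0.5074 0.1128 0.038 ]
trivet [ 0.5376 -0.2928  0.01  ]
trivet edges [ 0.5369 -0.2134  0.01  ] [ 0.5383 -0.3726  0.01  ] [ 0.6172 -0.2914  0.01  ] [ 0.4585 -0.2921  0.01  ]
mill [ 0.7662 -0.1724  0.17  ] tub [ 0.6091 -0.523   0.072 ] lemon [ 0.4682 -0.5029  0.03  ] green [ 0.6151 -0.0104  0.016 ]
trivet side [ 0.5375 -0.2851  0.01  ]
[[ 0.9242  0.3819 -0.0005]
 [ 0.3819 -0.9242  0.0011]
 [-0.     -0.0012 -1.    ]]
```

```bash
cat >> h.py <<'E'
def todo(target,arch=None):
    """target TCP world; arch: desired tool-x heading deg. prints shift in tool axes + wz, plus level error"""
    q=ctrl.get_state();r=R.from_rotvec(q['tool_rot']).as_matrix()
    d=r.T@(np.array(target)-q['position'])
    # level correction & heading as a rotation vector in tool axes
    out=None
    if arch is not None:
        a=np.radians(arch);X=np.array([np.cos(a),np.sin(a),0]);Z=np.array([0,0,-1.]);M=np.c_[X,np.cross(Z,X),Z]
        out=np.degrees(R.from_matrix(r.T@M).as_rotvec()).round(2)
    print('t',q['time'],'pos',q['position'].round(4),'shift',d.round(4),'rot',out,'q',np.round(q['joint_positions'],2),'F',np.round(q['ft_force'],2),'w',round(q['grip_width']*.087,4),'gf',q['grip_force'])
E
python3 -m handwheel '[{"x":0.328,"y":-0.135,"wz":-63},{"x":0.328,"y":-0.135,"wz":-63},{"x":0.328,"y":-0.135,"wz":-63},{"x":0.328,"y":-0.135,"wz":-63},{"x":0.328,"y":-0.135,"wz":-63},{"x":0.328,"y":-0.135,"wz":-63},{"x":0.328,"y":-0.135,"wz":-63},{"x":0.328,"y":-0.135,"wz":-63},{"x":0.328,"y":-0.135,"wz":-63},{"x":0.328,"y":-0.135,"wz":-63}]' 0.087
python3 -c "
from h import *
todo([.507,.104,.24],85.5)"
```

```text
t 0.2 pos [ 0.248  -0.6004  0.2219] shift [ 0.5084 -0.5522 -0.0175] rot [-6.000e-02 -4.000e-02 -6.305e+01] q [ 1.19  0.32 -0.07  1.45  0.02  1.37 -0.06] F [0.04 0.18 0.25] w 0.0869 gf 0.0invalid input at $[0]: expected keys x, y, z, wx, wy, wz
```

```bash

python3 -m handwheel '[{"x":0.328,"y":-0.135,"z":0,"wx":0,"wy":0,"wz":-63},{"x":0.328,"y":-0.135,"z":0,"wx":0,"wy":0,"wz":-63},{"x":0.328,"y":-0.135,"z":0,"wx":0,"wy":0,"wz":-63},{"x":0.328,"y":-0.135,"z":0,"wx":0,"wy":0,"wz":-63},{"x":0.328,"y":-0.135,"z":0,"wx":0,"wy":0,"wz":-63},{"x":0.328,"y":-0.135,"z":0,"wx":0,"wy":0,"wz":-63},{"x":0.328,"y":-0.135,"z":0,"wx":0,"wy":0,"wz":-63},{"x":0.328,"y":-0.135,"z":0,"wx":0,"wy":0,"wz":-63},{"x":0.328,"y":-0.135,"z":0,"wx":0,"wy":0,"wz":-63},{"x":0.328,"y":-0.135,"z":0,"wx":0,"wy":0,"wz":-63}]' 0.087
python3 -c "
from h import *
todo([.507,.104,.24],85.5)"
```

```text
time: 1.03
position: [0.5049, -0.3435, 0.2226]
tool_rot: [-2.292, -2.148, -0.007]
ft_force: [0.2, 0.7, 0.1]
grip_width: 0.998
grip_force: 0.0
t 1.0333 pos [ 0.5049 -0.3435  0.2226] shift [ 0.4468 -0.0268 -0.0159] rot [ 0.14 -0.21  0.79] q [ 0.89  0.26 -0.4   1.54  0.1   1.36  0.42] F [0.18 0.69 0.15] w 0.0868 gf 0.0
```

```bash

python3 -m handwheel '[{"x":0.447,"y":-0.027,"z":-0.017,"wx":0,"wy":0,"wz":0.8},{"x":0.447,"y":-0.027,"z":-0.017,"wx":0,"wy":0,"wz":0.8},{"x":0.447,"y":-0.027,"z":-0.017,"wx":0,"wy":0,"wz":0.8},{"x":0.447,"y":-0.027,"z":-0.017,"wx":0,"wy":0,"wz":0.8},{"x":0.447,"y":-0.027,"z":-0.017,"wx":0,"wy":0,"wz":0.8},{"x":0.447,"y":-0.027,"z":-0.017,"wx":0,"wy":0,"wz":0.8},{"x":0.447,"y":-0.027,"z":-0.017,"wx":0,"wy":0,"wz":0.8},{"x":0.447,"y":-0.027,"z":-0.017,"wx":0,"wy":0,"wz":0.8},{"x":0.447,"y":-0.027,"z":-0.017,"wx":0,"wy":0,"wz":0.8},{"x":0.447,"y":-0.027,"z":-0.017,"wx":0,"wy":0,"wz":0.8}]'
python3 -m handwheel '[{"x":0.02,"y":0,"z":0,"wx":0,"wy":0,"wz":0},{"x":0.03,"y":0,"z":0,"wx":0,"wy":0,"wz":0},{"x":0.03,"y":0,"z":0,"wx":0,"wy":0,"wz":0},{"x":0.03,"y":0,"z":0,"wx":0,"wy":0,"wz":0},{"x":0.03,"y":0,"z":0,"wx":0,"wy":0,"wz":0}]'
python3 - <<'E'
from h import *
todo([.507,.104,.24],85.5)
q=ctrl.get_state();d=setup('wrist');cv2.imwrite('pics/w1.png',d['image'][:,:,::-1])
T=np.eye(4);T[:3,:3]=R.from_rotvec(q['tool_rot']).as_matrix();T[:3,3]=q['position'];T=T@d['hand_eye']
np.savez('w1.npz',K=d['K'],k1=d['k1'],T=T);print(T.round(3))
E
```

```text
time: 1.87
position: [0.5074, 0.0663, 0.2386]
tool_rot: [2.324, 2.111, -0.001]
ft_force: [1.7, 0.9, -0.3]
grip_width: 0.996
grip_force: 0.0
time: 2.28
position: [0.5108, 0.0924, 0.2379]
tool_rot: [2.327, 2.11, -0.002]
ft_force: [0.2, -0.8, 0.3]
grip_width: 0.998
grip_force: 0.0
t 2.2833 pos [0.5108 0.0924 0.2379] shift [ 0.0112 -0.0049 -0.0021] rot [-0.04  0.07 -1.09] q [ 0.48  0.08 -0.74  1.73  0.05  1.36 -0.37] F [ 0.15 -0.79  0.28] w 0.0868 gf 0.0
[[ 0.995 -0.093 -0.027  0.518]
 [-0.097 -0.957 -0.273  0.166]
 [-0.     0.274 -0.962  0.4  ]
 [ 0.     0.     0.     1.   ]]
```

View pics/w1.png

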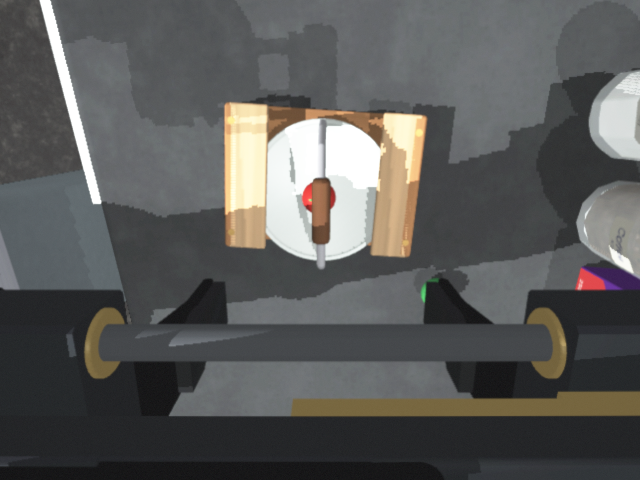

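The wrist view shows the grip bar at (321,180–243), with rod ends near (323,122) and (321,267). The tomato is at (319,196). The rails' inner edges run (268,105)-(265,248) and (384,113)-(372,255).

```bash
python3 - <<'E'
from h import *
np.set_printoptions(precision=4,suppress=True)
z=np.load('w1.npz');d=dict(K=z['K'],k1=float(z['k1']));T=z['T']
A=lambda u,v,h:atz(d,(u,v),h,T)
def hd(a,b):
    v=a-b;return np.degrees(np.arctan2(v[1],v[0]))%180
a,b=A(321,180,.108),A(321,243,.108);print('grip',a,b,(a+b)/2,hd(a,b))
a,b=A(323,122,.022),A(321,266,.022);print('arch',a,b,(a+b)/2,hd(a,b))
print('rim c?',(A(262,190,.022)+A(380,190,.022))/2,'tom',A(319,196,.026))
L=[A(268,105,.038),A(265,248,.038),A(384,113,.038),A(372,255,.038),A(225,103,.038),A(226,247,.038),A(426,117,.038),A(410,257,.038)]
print(np.array(L),[hd(L[i],L[i+1]) for i in(0,2,4,6)],'c',np.mean(L[:4],0),np.mean(L[4:],0))
gray=cv2.cvtColor(cv2.imread('pics/w1.png'),cv2.COLOR_BGR2HSV)
m=((gray[...,0]<6)|(gray[...,0]>174))&(gray[...,1]>200)&(gray[...,2]>120);v,u=np.nonzero(m[150:250,290:350]);print('red bbox',u.min()+290,u.max()+290,v.min()+150,v.max()+150)
E
```

```text
grip [0.5112 0.1279 0.108 ] [0.5065 0.0805 0.108 ] [0.5089 0.1042 0.108 ] 84.26349040913479
arch [0.5162 0.1685 0.022 ] [0.5007 0.0314 0.022 ] [0.5085 0.1    0.022 ] 83.51326330015623
rim c? [0.5083 0.1072 0.022 ] tom [0.5059 0.1024 0.026 ]
[[0.4709 0.1869 0.038 ]
 [0.4507 0.0602 0.038 ]
 [0.5693 0.1707 0.038 ]
 [0.5506 0.0435 0.038 ]
 [0.4345 0.1921 0.038 ]
 [0.4142 0.0647 0.038 ]
 [0.6051 0.1639 0.038 ]
 [0.5863 0.038  0.038 ]] [np.float64(80.94221398789679), np.float64(81.64658835608587), np.float64(80.95495705228771), np.float64(81.5112682962825)] c [0.5103 0.1153 0.038 ] [0.51   0.1147 0.038 ]Traceback (most recent call last):
  File "<stdin>", line 13, in <module>
    return umr_minimum(a, axis, None, out, keepdims, initial, where)
ValueError: zero-size array to reduction operation minimum which has no identity
```

```bash
python3 -c "
from h import *
todo([.508,.104,.0855],84)"
```

```text
t 2.3333 pos [0.5108 0.0925 0.238 ] shift [ 0.0114 -0.0038  0.1525] rot [-0.03  0.06  0.4 ] q [ 0.48  0.08 -0.74  1.73  0.05  1.36 -0.37] F [-0.99 -0.41  0.42] w 0.0874 gf 0.0
```

```bash

python3 -m handwheel '[{"x":0.011,"y":-0.004,"z":0.03,"wx":0,"wy":0,"wz":0.4},{"x":0.011,"y":-0.004,"z":0.06,"wx":0,"wy":0,"wz":0.4},{"x":0.011,"y":-0.004,"z":0.085,"wx":0,"wy":0,"wz":0.4},{"x":0.011,"y":-0.004,"z":0.105,"wx":0,"wy":0,"wz":0.4},{"x":0.011,"y":-0.004,"z":0.12,"wx":0,"wy":0,"wz":0.4},{"x":0.011,"y":-0.004,"z":0.132,"wx":0,"wy":0,"wz":0.4},{"x":0.011,"y":-0.004,"z":0.142,"wx":0,"wy":0,"wz":0.4},{"x":0.011,"y":-0.004,"z":0.148,"wx":0,"wy":0,"wz":0.4},{"x":0.011,"y":-0.004,"z":0.152,"wx":0,"wy":0,"wz":0.4},{"x":0.011,"y":-0.004,"z":0.152,"wx":0,"wy":0,"wz":0.4}]'
python3 -m handwheel '[{"x":0,"y":0,"z":0,"wx":0,"wy":0,"wz":0},{"x":0,"y":0,"z":0,"wx":0,"wy":0,"wz":0},{"x":0,"y":0,"z":0,"wx":0,"wy":0,"wz":0}]'
python3 - <<'E'
from h import *
todo([.508,.104,.0855],84)
a=setup('wrist')['image'][:,:,::-1]
a=a[200:480,120:520]
s=setup('side')['image'][:,:,::-1][250:430,270:470]
a=cv2.resize(a,(420,294));s=cv2.resize(s,(378,340),interpolation=cv2.INTER_CUBIC)
o=np.zeros((340,798,3),np.uint8);o[:294,:420]=a;o[:,420:]=s;cv2.imwrite('pics/g2.png',o)
E
```

```text
time: 3.17
position: [0.5075, 0.1064, 0.086]
tool_rot: [-2.33, -2.107, 0.001]
ft_force: [0.2, -0.0, 0.5]
grip_width: 1.0
grip_force: 0.0
time: 3.42
position: [0.5081, 0.1069, 0.0871]
tool_rot: [2.329, 2.107, 0.001]
ft_force: [0.4, 0.4, 0.0]
grip_width: 0.999
grip_force: 0.0
t 3.4167 pos [0.5081 0.1069 0.0871] shift [-0.0029  0.0002  0.0016] rot [ 0.08 -0.    0.26] q [ 0.42  0.23 -0.74  1.91  0.18  1.07 -0.5 ] F [0.45 0.42 0.03] w 0.0869 gf 0.0
```

View pics/g2.png

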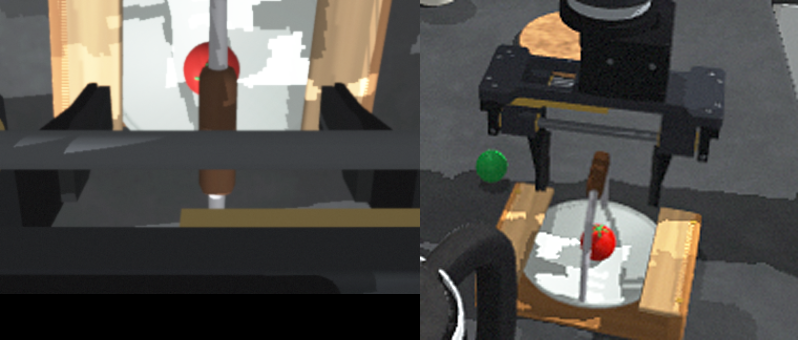

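The bar is centred between the fingers to about 2 mm: bar x≈217 against a finger midpoint of 223 in the crop. I'll make a small correction and close in two stages.

```bash

python3 -m handwheel '[{"x":-0.003,"y":-0.001,"z":0.001,"wx":0,"wy":0,"wz":0.2},{"x":-0.003,"y":-0.001,"z":0.001,"wx":0,"wy":0,"wz":0.2},{"x":-0.003,"y":-0.001,"z":0.001,"wx":0,"wy":0,"wz":0.2},{"x":-0.003,"y":-0.001,"z":0.001,"wx":0,"wy":0,"wz":0.2},{"x":-0.003,"y":-0.001,"z":0.001,"wx":0,"wy":0,"wz":0.2},{"x":-0.003,"y":-0.001,"z":0.001,"wx":0,"wy":0,"wz":0.2},{"x":-0.003,"y":-0.001,"z":0.001,"wx":0,"wy":0,"wz":0.2},{"x":-0.003,"y":-0.001,"z":0.001,"wx":0,"wy":0,"wz":0.2}]' 0.021 5
python3 - <<'E'
from h import *
todo([.508,.104,.0855],84)
a=setup('wrist')['image'][:,:,::-1]
a=cv2.resize(a[180:400,200:440],(720,600)[::1],interpolation=cv2.INTER_CUBIC);cv2.imwrite('pics/g3.png',a)
E
```

```text
time: 4.18
position: [0.5063, 0.1039, 0.0853]
tool_rot: [2.334, 2.103, -0.0]
ft_force: [-0.5, 0.1, -0.1]
grip_width: 0.478
grip_force: 0.0
t 4.1833 pos [0.5063 0.1039 0.0853] shift [ 0.0003  0.0017 -0.0002] rot [0.   0.   0.05] q [ 0.42  0.22 -0.74  1.92  0.17  1.06 -0.5 ] F [-0.48  0.08 -0.08] w 0.0416 gf 0.0
```

View pics/g3.png

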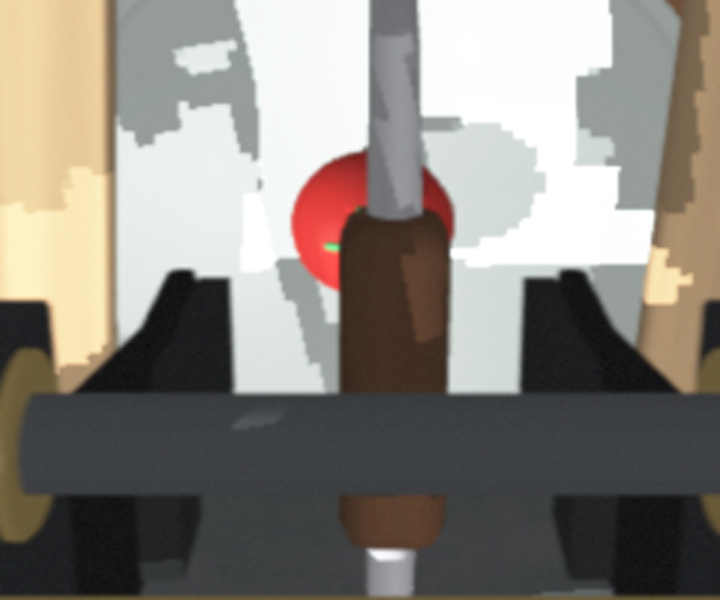

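The finger midpoint is at 377 and the bar at 393, so the bar sits 2 mm to the right. I'll shift +y 2 mm and close.

```bash

python3 -m handwheel '[{"x":0,"y":0.002,"z":0,"wx":0,"wy":0,"wz":0},{"x":0,"y":0.002,"z":0,"wx":0,"wy":0,"wz":0},{"x":0,"y":0.002,"z":0,"wx":0,"wy":0,"wz":0},{"x":0,"y":0.002,"z":0,"wx":0,"wy":0,"wz":0},{"x":0,"y":0.002,"z":0,"wx":0,"wy":0,"wz":0},{"x":0,"y":0.002,"z":0,"wx":0,"wy":0,"wz":0}]' 0.021 5
python3 -m handwheel '[{"x":0,"y":0,"z":0,"wx":0,"wy":0,"wz":0},{"x":0,"y":0,"z":0,"wx":0,"wy":0,"wz":0},{"x":0,"y":0,"z":0,"wx":0,"wy":0,"wz":0},{"x":0,"y":0,"z":0,"wx":0,"wy":0,"wz":0},{"x":0,"y":0,"z":0,"wx":0,"wy":0,"wz":0},{"x":0,"y":0,"z":0,"wx":0,"wy":0,"wz":0},{"x":0,"y":0,"z":0,"wx":0,"wy":0,"wz":0}]' 0.01 10
python3 -m handwheel '[{"x":0,"y":0,"z":0,"wx":0,"wy":0,"wz":0},{"x":0,"y":0,"z":0,"wx":0,"wy":0,"wz":0},{"x":0,"y":0,"z":0,"wx":0,"wy":0,"wz":0},{"x":0,"y":0,"z":0,"wx":0,"wy":0,"wz":0},{"x":0,"y":0,"z":0,"wx":0,"wy":0,"wz":0},{"x":0,"y":0,"z":0,"wx":0,"wy":0,"wz":0},{"x":0,"y":0,"z":0,"wx":0,"wy":0,"wz":0}]' 0 30
python3 -c "
from h import *
todo([.508,.104,.0855],84)"
```

```text
time: 4.73
position: [0.5082, 0.1036, 0.0853]
tool_rot: [2.334, 2.103, -0.0]
ft_force: [-0.5, -0.1, 0.3]
grip_width: 0.241
grip_force: 0.0
time: 5.32
position: [0.5083, 0.1036, 0.0853]
tool_rot: [2.334, 2.103, -0.0]
ft_force: [-0.5, 0.0, -0.2]
grip_width: 0.156
grip_force: 10.0
time: 5.9
position: [0.5083, 0.1036, 0.0853]
tool_rot: [2.334, 2.103, -0.0]
ft_force: [0.9, -0.5, -1.3]
grip_width: 0.159
grip_force: 30.0
t 5.9 pos [0.5083 0.1036 0.0853] shift [ 0.0004 -0.0003 -0.0002] rot [0.   0.01 0.05] q [ 0.42  0.23 -0.74  1.91  0.18  1.06 -0.5 ] F [ 0.95 -0.54 -1.29] w 0.0138 gf 29.996996205300093
```

Gripped: 14 mm width at 30 N. Now I'll lift slightly.

```bash

python3 -m handwheel '[{"x":0,"y":0,"z":-0.0005,"wx":0,"wy":0,"wz":0},{"x":0,"y":0,"z":-0.0015,"wx":0,"wy":0,"wz":0},{"x":0,"y":0,"z":-0.0025,"wx":0,"wy":0,"wz":0},{"x":0,"y":0,"z":-0.0035,"wx":0,"wy":0,"wz":0},{"x":0,"y":0,"z":-0.0045,"wx":0,"wy":0,"wz":0},{"x":0,"y":0,"z":-0.005,"wx":0,"wy":0,"wz":0},{"x":0,"y":0,"z":-0.005,"wx":0,"wy":0,"wz":0},{"x":0,"y":0,"z":-0.005,"wx":0,"wy":0,"wz":0}]'
python3 - <<'E'
from h import *
todo([.508,.104,.0905],84)
s=setup('side')['image'][:,:,::-1][320:440,300:430]
w=setup('wrist')['image'][:,:,::-1][60:300,200:440]
cv2.imwrite('pics/l4.png',np.hstack([cv2.resize(s,(430,397),interpolation=cv2.INTER_CUBIC),cv2.resize(w,(370,397))]))
E
```

```text
time: 6.57
position: [0.5083, 0.1036, 0.0904]
tool_rot: [2.334, 2.103, -0.0]
ft_force: [-0.2, -0.4, -2.2]
grip_width: 0.155
grip_force: 30.0
t 6.5667 pos [0.5083 0.1036 0.0904] shift [ 0.0003 -0.0003 -0.0001] rot [0.   0.01 0.05] q [ 0.42  0.22 -0.74  1.91  0.17  1.07 -0.49] F [-0.19 -0.38 -2.24] w 0.0135 gf 29.99672843143344
```

View pics/l4.png

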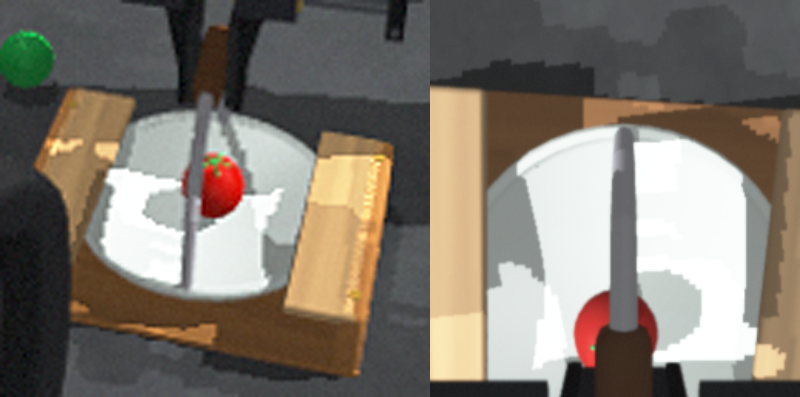

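Lifted clear: 2.2 N load, and both views show the dish level with the rim free of the lips. Now I'll slide it out along the rails.

```bash

python3 -m handwheel '[{"x":-0.001,"y":0,"z":0,"wx":0,"wy":0,"wz":0},{"x":-0.003,"y":-0.0001,"z":0,"wx":0,"wy":0,"wz":0},{"x":-0.006,"y":-0.0003,"z":0,"wx":0,"wy":0,"wz":0},{"x":-0.010,"y":-0.0005,"z":0,"wx":0,"wy":0,"wz":0},{"x":-0.015,"y":-0.0007,"z":0,"wx":0,"wy":0,"wz":0},{"x":-0.020,"y":-0.001,"z":0,"wx":0,"wy":0,"wz":0},{"x":-0.025,"y":-0.0012,"z":0,"wx":0,"wy":0,"wz":0},{"x":-0.030,"y":-0.0014,"z":0,"wx":0,"wy":0,"wz":0},{"x":-0.035,"y":-0.0017,"z":0,"wx":0,"wy":0,"wz":0},{"x":-0.040,"y":-0.0019,"z":0,"wx":0,"wy":0,"wz":0}]'
python3 -c "
from h import *
todo([.502,.064,.0905],84)"
```

```text
time: 7.5
position: [0.5021, 0.0634, 0.0903]
tool_rot: [2.334, 2.103, -0.0]
ft_force: [-0.1, -0.2, -2.0]
grip_width: 0.154
grip_force: 30.0
t 7.5 pos [0.5021 0.0634 0.0903] shift [ 0.0006 -0.0002 -0.0002] rot [0.   0.01 0.04] q [ 0.49  0.19 -0.72  1.94  0.14  1.06 -0.4 ] F [-0.06 -0.22 -2.  ] w 0.0134 gf 29.997081868350506
```

```bash

python3 -m handwheel '[{"x":-0.005,"y":-0.0002,"z":0,"wx":0,"wy":0,"wz":0},{"x":-0.010,"y":-0.0005,"z":0,"wx":0,"wy":0,"wz":0},{"x":-0.015,"y":-0.0007,"z":0,"wx":0,"wy":0,"wz":0},{"x":-0.020,"y":-0.001,"z":0,"wx":0,"wy":0,"wz":0},{"x":-0.025,"y":-0.0012,"z":0,"wx":0,"wy":0,"wz":0},{"x":-0.030,"y":-0.0014,"z":0,"wx":0,"wy":0,"wz":0},{"x":-0.035,"y":-0.0017,"z":0,"wx":0,"wy":0,"wz":0},{"x":-0.040,"y":-0.0019,"z":0,"wx":0,"wy":0,"wz":0},{"x":-0.045,"y":-0.0021,"z":0,"wx":0,"wy":0,"wz":0},{"x":-0.050,"y":-0.0024,"z":0,"wx":0,"wy":0,"wz":0}]'
python3 -m handwheel '[{"x":-0.005,"y":-0.0002,"z":0,"wx":0,"wy":0,"wz":0},{"x":-0.010,"y":-0.0005,"z":0,"wx":0,"wy":0,"wz":0},{"x":-0.015,"y":-0.0007,"z":0,"wx":0,"wy":0,"wz":0},{"x":-0.020,"y":-0.001,"z":0,"wx":0,"wy":0,"wz":0},{"x":-0.025,"y":-0.0012,"z":0,"wx":0,"wy":0,"wz":0},{"x":-0.030,"y":-0.0014,"z":0,"wx":0,"wy":0,"wz":0},{"x":-0.035,"y":-0.0017,"z":0,"wx":0,"wy":0,"wz":0},{"x":-0.040,"y":-0.0019,"z":0,"wx":0,"wy":0,"wz":0},{"x":-0.045,"y":-0.0021,"z":0,"wx":0,"wy":0,"wz":0},{"x":-0.050,"y":-0.0024,"z":0,"wx":0,"wy":0,"wz":0}]'
python3 -m handwheel '[{"x":-0.005,"y":-0.0002,"z":0,"wx":0,"wy":0,"wz":0},{"x":-0.009,"y":-0.0004,"z":0,"wx":0,"wy":0,"wz":0},{"x":-0.012,"y":-0.0006,"z":0,"wx":0,"wy":0,"wz":0},{"x":-0.014,"y":-0.0007,"z":0,"wx":0,"wy":0,"wz":0},{"x":-0.015,"y":-0.0007,"z":0,"wx":0,"wy":0,"wz":0},{"x":-0.015,"y":-0.0007,"z":0,"wx":0,"wy":0,"wz":0},{"x":-0.015,"y":-0.0007,"z":0,"wx":0,"wy":0,"wz":0},{"x":-0.015,"y":-0.0007,"z":0,"wx":0,"wy":0,"wz":0}]'
python3 - <<'E'
from h import *
todo([.5376,-.2925,.1913],84)
s=setup('side')['image'][:,:,::-1][240:420,290:440]
t=setup('top')['image'][:,:,::-1][210:330,140:270]
cv2.imwrite('pics/s5.png',np.hstack([cv2.resize(s,(375,450),interpolation=cv2.INTER_CUBIC),cv2.resize(t,(425,450),interpolation=cv2.INTER_CUBIC)]))
E
```

```text
time: 8.33
position: [0.4946, 0.0141, 0.0904]
tool_rot: [2.334, 2.103, -0.0]
ft_force: [-0.1, -0.6, -1.1]
grip_width: 0.153
grip_force: 30.0
time: 9.17
position: [0.487, -0.0354, 0.0903]
tool_rot: [2.334, 2.103, -0.0]
ft_force: [-0.1, -0.4, -1.6]
grip_width: 0.158
grip_force: 30.0
time: 9.83
position: [0.4849, -0.0495, 0.0904]
tool_rot: [2.333, 2.104, 0.0]
ft_force: [0.8, -0.6, -2.5]
grip_width: 0.16
grip_force: 30.0
t 9.8333 pos [ 0.4849 -0.0495  0.0904] shift [-0.2363  0.0775 -0.101 ] rot [ 0.   -0.    0.07] q [ 0.66  0.13 -0.64  1.98  0.09  1.05 -0.13] F [ 0.79 -0.63 -2.47] w 0.0139 gf 29.996732901781797
```

View pics/s5.png

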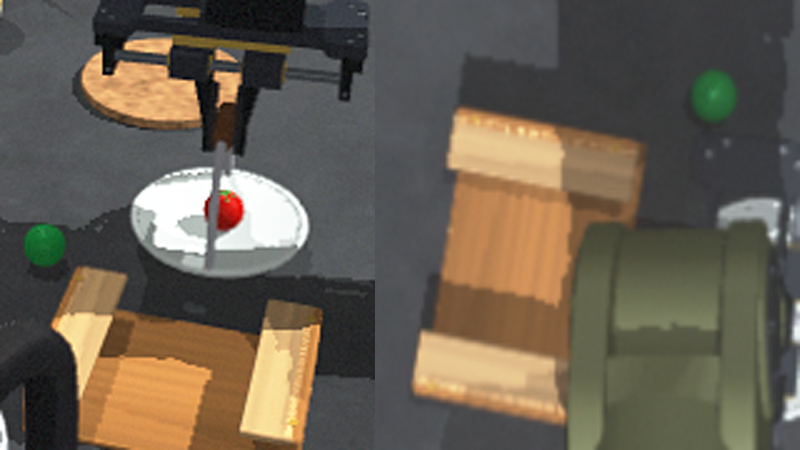

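The dish is well clear of the lips with the tomato in the middle (side crop 224,209). Now I'll carry it, not turned, to the trivet while rising 10 cm.

```bash

python3 -m handwheel '[{"x":-0.001,"y":0.0003,"z":-0.0004,"wx":0,"wy":0,"wz":0},{"x":-0.0028,"y":0.0009,"z":-0.0012,"wx":0,"wy":0,"wz":0},{"x":-0.0057,"y":0.0019,"z":-0.0024,"wx":0,"wy":0,"wz":0},{"x":-0.0095,"y":0.0031,"z":-0.004,"wx":0,"wy":0,"wz":0},{"x":-0.0142,"y":0.0047,"z":-0.0061,"wx":0,"wy":0,"wz":0},{"x":-0.0189,"y":0.0062,"z":-0.0081,"wx":0,"wy":0,"wz":0},{"x":-0.0236,"y":0.0078,"z":-0.0101,"wx":0,"wy":0,"wz":0},{"x":-0.0284,"y":0.0093,"z":-0.0121,"wx":0,"wy":0,"wz":0},{"x":-0.0331,"y":0.0109,"z":-0.0141,"wx":0,"wy":0,"wz":0},{"x":-0.0378,"y":0.0124,"z":-0.0162,"wx":0,"wy":0,"wz":0}]'
python3 -m handwheel '[{"x":-0.0047,"y":0.0016,"z":-0.002,"wx":0,"wy":0,"wz":0},{"x":-0.0095,"y":0.0031,"z":-0.004,"wx":0,"wy":0,"wz":0},{"x":-0.0142,"y":0.0047,"z":-0.0061,"wx":0,"wy":0,"wz":0},{"x":-0.0189,"y":0.0062,"z":-0.0081,"wx":0,"wy":0,"wz":0},{"x":-0.0236,"y":0.0078,"z":-0.0101,"wx":0,"wy":0,"wz":0},{"x":-0.0284,"y":0.0093,"z":-0.0121,"wx":0,"wy":0,"wz":0},{"x":-0.0331,"y":0.0109,"z":-0.0141,"wx":0,"wy":0,"wz":0},{"x":-0.0378,"y":0.0124,"z":-0.0162,"wx":0,"wy":0,"wz":0},{"x":-0.0425,"y":0.014,"z":-0.0182,"wx":0,"wy":0,"wz":0},{"x":-0.0473,"y":0.0155,"z":-0.0202,"wx":0,"wy":0,"wz":0}]'
python3 -m handwheel '[{"x":-0.0047,"y":0.0016,"z":-0.002,"wx":0,"wy":0,"wz":0},{"x":-0.0095,"y":0.0031,"z":-0.004,"wx":0,"wy":0,"wz":0},{"x":-0.0142,"y":0.0047,"z":-0.0061,"wx":0,"wy":0,"wz":0},{"x":-0.0189,"y":0.0062,"z":-0.0081,"wx":0,"wy":0,"wz":0},{"x":-0.0236,"y":0.0078,"z":-0.0101,"wx":0,"wy":0,"wz":0},{"x":-0.0284,"y":0.0093,"z":-0.0121,"wx":0,"wy":0,"wz":0},{"x":-0.0331,"y":0.0109,"z":-0.0141,"wx":0,"wy":0,"wz":0},{"x":-0.0378,"y":0.0124,"z":-0.0162,"wx":0,"wy":0,"wz":0},{"x":-0.0425,"y":0.014,"z":-0.0182,"wx":0,"wy":0,"wz":0},{"x":-0.0473,"y":0.0155,"z":-0.0202,"wx":0,"wy":0,"wz":0}]'
python3 -m handwheel '[{"x":-0.0047,"y":0.0016,"z":-0.002,"wx":0,"wy":0,"wz":0},{"x":-0.0095,"y":0.0031,"z":-0.004,"wx":0,"wy":0,"wz":0},{"x":-0.0142,"y":0.0047,"z":-0.0061,"wx":0,"wy":0,"wz":0},{"x":-0.0189,"y":0.0062,"z":-0.0081,"wx":0,"wy":0,"wz":0},{"x":-0.0236,"y":0.0078,"z":-0.0101,"wx":0,"wy":0,"wz":0},{"x":-0.0284,"y":0.0093,"z":-0.0121,"wx":0,"wy":0,"wz":0},{"x":-0.0331,"y":0.0109,"z":-0.0141,"wx":0,"wy":0,"wz":0},{"x":-0.0378,"y":0.0124,"z":-0.0162,"wx":0,"wy":0,"wz":0},{"x":-0.0425,"y":0.014,"z":-0.0182,"wx":0,"wy":0,"wz":0},{"x":-0.0473,"y":0.0155,"z":-0.0202,"wx":0,"wy":0,"wz":0}]'
python3 -m handwheel '[{"x":-0.0047,"y":0.0016,"z":-0.002,"wx":0,"wy":0,"wz":0},{"x":-0.0095,"y":0.0031,"z":-0.004,"wx":0,"wy":0,"wz":0},{"x":-0.0142,"y":0.0047,"z":-0.0061,"wx":0,"wy":0,"wz":0},{"x":-0.0189,"y":0.0062,"z":-0.0081,"wx":0,"wy":0,"wz":0},{"x":-0.0236,"y":0.0078,"z":-0.0101,"wx":0,"wy":0,"wz":0},{"x":-0.0284,"y":0.0093,"z":-0.0121,"wx":0,"wy":0,"wz":0},{"x":-0.0331,"y":0.0109,"z":-0.0141,"wx":0,"wy":0,"wz":0},{"x":-0.0373,"y":0.0122,"z":-0.016,"wx":0,"wy":0,"wz":0},{"x":-0.0411,"y":0.0135,"z":-0.0176,"wx":0,"wy":0,"wz":0},{"x":-0.0444,"y":0.0146,"z":-0.019,"wx":0,"wy":0,"wz":0}]'
python3 -m handwheel '[{"x":-0.0028,"y":0.0009,"z":-0.0012,"wx":0,"wy":0,"wz":0},{"x":-0.0052,"y":0.0017,"z":-0.0022,"wx":0,"wy":0,"wz":0},{"x":-0.0073,"y":0.0024,"z":-0.0031,"wx":0,"wy":0,"wz":0},{"x":-0.0092,"y":0.003,"z":-0.0039,"wx":0,"wy":0,"wz":0},{"x":-0.0106,"y":0.0035,"z":-0.0045,"wx":0,"wy":0,"wz":0},{"x":-0.0115,"y":0.0038,"z":-0.0049,"wx":0,"wy":0,"wz":0},{"x":-0.012,"y":0.004,"z":-0.0052,"wx":0,"wy":0,"wz":0},{"x":-0.0123,"y":0.004,"z":-0.0053,"wx":0,"wy":0,"wz":0},{"x":-0.0123,"y":0.004,"z":-0.0053,"wx":0,"wy":0,"wz":0},{"x":-0.0123,"y":0.004,"z":-0.0053,"wx":0,"wy":0,"wz":0}]'
python3 - <<'E'
from h import *
todo([.5376,-.2925,.1913],84)
t=setup('side')['image'][:,:,::-1][150:330,270:450]
w=setup('wrist')['image'][:,:,::-1][0:300,120:520]
cv2.imwrite('pics/c6.png',np.hstack([cv2.resize(t,(400,400),interpolation=cv2.INTER_CUBIC),cv2.resize(w,(400,400))]))
E
```

```text
time: 10.77
position: [0.4934, -0.0893, 0.1068]
tool_rot: [2.334, 2.103, -0.0]
ft_force: [-0.8, -0.1, -2.3]
grip_width: 0.155
grip_force: 30.0
time: 11.6
position: [0.5039, -0.1378, 0.1269]
tool_rot: [2.334, 2.103, -0.0]
ft_force: [0.2, 0.2, -1.7]
grip_width: 0.154
grip_force: 30.0
time: 12.43
position: [0.5144, -0.1864, 0.1471]
tool_rot: [2.334, 2.103, -0.0]
ft_force: [-0.3, 0.2, -2.4]
grip_width: 0.157
grip_force: 30.0
time: 13.27
position: [0.5249, -0.235, 0.1674]
tool_rot: [2.334, 2.103, -0.0]
ft_force: [0.1, 0.3, -2.2]
grip_width: 0.157
grip_force: 30.0
time: 14.1
position: [0.5348, -0.2808, 0.1863]
tool_rot: [2.334, 2.103, -0.0]
ft_force: [-0.4, 0.0, -1.7]
grip_width: 0.16
grip_force: 30.0
time: 14.93
position: [0.5374, -0.2928, 0.1914]
tool_rot: [-2.334, -2.103, 0.0]
ft_force: [0.2, 0.6, -1.6]
grip_width: 0.157
grip_force: 30.0
t 14.9333 pos [ 0.5374 -0.2928  0.1914] shift [0.0003 0.0002 0.0001] rot [-0.01 -0.    0.06] q [ 0.85  0.29 -0.48  1.58  0.14  1.3   0.25] F [ 0.25  0.61 -1.62] w 0.0137 gf 29.99686874449253
```

View pics/c6.png

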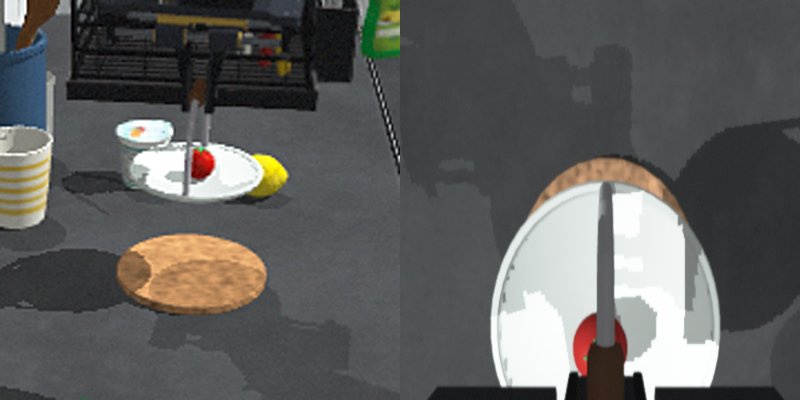

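The dish is over the trivet, not turned, with the tomato in the middle (wrist crop 598,343). Now the level quarter turn, from heading 84.0° to 171.3°.

```bash

python3 -m handwheel '[{"x":0,"y":0,"z":0,"wx":0,"wy":0,"wz":-0.5},{"x":0,"y":0,"z":0,"wx":0,"wy":0,"wz":-1.5},{"x":0,"y":0,"z":0,"wx":0,"wy":0,"wz":-3},{"x":0,"y":0,"z":0,"wx":0,"wy":0,"wz":-5},{"x":0,"y":0,"z":0,"wx":0,"wy":0,"wz":-7.5},{"x":0,"y":0,"z":0,"wx":0,"wy":0,"wz":-10.5},{"x":0,"y":0,"z":0,"wx":0,"wy":0,"wz":-13.5},{"x":0,"y":0,"z":0,"wx":0,"wy":0,"wz":-16.5},{"x":0,"y":0,"z":0,"wx":0,"wy":0,"wz":-19.5},{"x":0,"y":0,"z":0,"wx":0,"wy":0,"wz":-22.5}]'
python3 -m handwheel '[{"x":0,"y":0,"z":0,"wx":0,"wy":0,"wz":-3},{"x":0,"y":0,"z":0,"wx":0,"wy":0,"wz":-6},{"x":0,"y":0,"z":0,"wx":0,"wy":0,"wz":-9},{"x":0,"y":0,"z":0,"wx":0,"wy":0,"wz":-12},{"x":0,"y":0,"z":0,"wx":0,"wy":0,"wz":-15},{"x":0,"y":0,"z":0,"wx":0,"wy":0,"wz":-18},{"x":0,"y":0,"z":0,"wx":0,"wy":0,"wz":-21},{"x":0,"y":0,"z":0,"wx":0,"wy":0,"wz":-24},{"x":0,"y":0,"z":0,"wx":0,"wy":0,"wz":-27},{"x":0,"y":0,"z":0,"wx":0,"wy":0,"wz":-30}]'
python3 -m handwheel '[{"x":0,"y":0,"z":0,"wx":0,"wy":0,"wz":-3},{"x":0,"y":0,"z":0,"wx":0,"wy":0,"wz":-6},{"x":0,"y":0,"z":0,"wx":0,"wy":0,"wz":-9},{"x":0,"y":0,"z":0,"wx":0,"wy":0,"wz":-12},{"x":0,"y":0,"z":0,"wx":0,"wy":0,"wz":-15},{"x":0,"y":0,"z":0,"wx":0,"wy":0,"wz":-18},{"x":0,"y":0,"z":0,"wx":0,"wy":0,"wz":-21},{"x":0,"y":0,"z":0,"wx":0,"wy":0,"wz":-24},{"x":0,"y":0,"z":0,"wx":0,"wy":0,"wz":-26.5},{"x":0,"y":0,"z":0,"wx":0,"wy":0,"wz":-28.7}]'
python3 -m handwheel '[{"x":0,"y":0,"z":0,"wx":0,"wy":0,"wz":-1.8},{"x":0,"y":0,"z":0,"wx":0,"wy":0,"wz":-3.3},{"x":0,"y":0,"z":0,"wx":0,"wy":0,"wz":-4.4},{"x":0,"y":0,"z":0,"wx":0,"wy":0,"wz":-5.2},{"x":0,"y":0,"z":0,"wx":0,"wy":0,"wz":-5.7},{"x":0,"y":0,"z":0,"wx":0,"wy":0,"wz":-6},{"x":0,"y":0,"z":0,"wx":0,"wy":0,"wz":-6.1},{"x":0,"y":0,"z":0,"wx":0,"wy":0,"wz":-6.1},{"x":0,"y":0,"z":0,"wx":0,"wy":0,"wz":-6.1},{"x":0,"y":0,"z":0,"wx":0,"wy":0,"wz":-6.1}]'
python3 - <<'E'
from h import *
todo([.5376,-.2925,.1913],171.3)
t=setup('side')['image'][:,:,::-1][150:330,270:450]
w=setup('wrist')['image'][:,:,::-1][0:300,120:520]
cv2.imwrite('pics/f7.png',np.hstack([cv2.resize(t,(400,400),interpolation=cv2.INTER_CUBIC),cv2.resize(w,(400,400))]))
E
```

```text
time: 15.87
position: [0.5374, -0.2929, 0.1914]
tool_rot: [1.874, 2.521, -0.0]
ft_force: [0.2, 0.2, -1.4]
grip_width: 0.157
grip_force: 30.0
time: 16.7
position: [0.5374, -0.2929, 0.1915]
tool_rot: [1.158, 2.92, -0.0]
ft_force: [0.3, -0.9, -1.5]
grip_width: 0.156
grip_force: 30.0
time: 17.53
position: [0.5374, -0.293, 0.1915]
tool_rot: [0.399, 3.116, -0.0]
ft_force: [-0.2, 0.4, -1.8]
grip_width: 0.159
grip_force: 30.0
time: 18.37
position: [0.5374, -0.2929, 0.1915]
tool_rot: [0.237, 3.133, -0.0]
ft_force: [-0.5, 0.2, -1.2]
grip_width: 0.16
grip_force: 30.0
t 18.3667 pos [ 0.5374 -0.2929  0.1915] shift [-0.0001  0.0004  0.0002] rot [-0.01  0.    0.05] q [ 1.02  0.33 -0.7   1.57  0.22  1.32  1.72] F [-0.52  0.15 -1.16] w 0.0139 gf 29.996815295889974
```

View pics/f7.png

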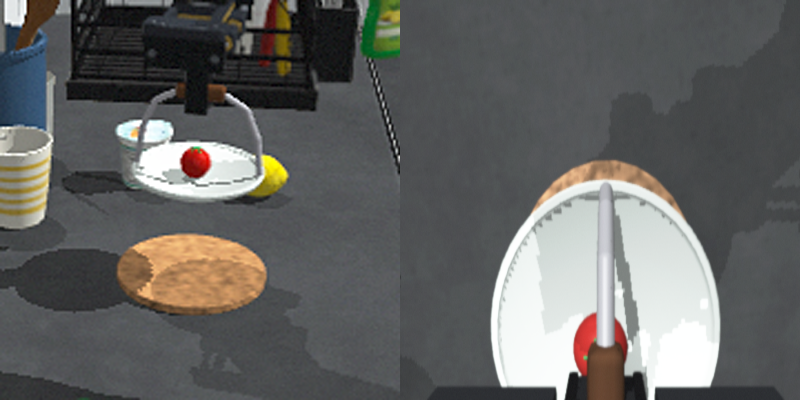

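The dish is level and turned over the trivet, with the tomato in the middle. I'll let it settle, then hand in.

```bash

python3 -m handwheel '[{"x":0,"y":0,"z":0,"wx":0,"wy":0,"wz":0},{"x":0,"y":0,"z":0,"wx":0,"wy":0,"wz":0},{"x":0,"y":0,"z":0,"wx":0,"wy":0,"wz":0},{"x":0,"y":0,"z":0,"wx":0,"wy":0,"wz":0},{"x":0,"y":0,"z":0,"wx":0,"wy":0,"wz":0},{"x":0,"y":0,"z":0,"wx":0,"wy":0,"wz":0},{"x":0,"y":0,"z":0,"wx":0,"wy":0,"wz":0},{"x":0,"y":0,"z":0,"wx":0,"wy":0,"wz":0},{"x":0,"y":0,"z":0,"wx":0,"wy":0,"wz":0},{"x":0,"y":0,"z":0,"wx":0,"wy":0,"wz":0}]'
python3 -c "
from bench import ctrl
print(ctrl.close_job())"
```

```text
time: 19.3
position: [0.5374, -0.2929, 0.1915]
tool_rot: [-0.237, -3.133, 0.0]
ft_force: [-0.2, 0.7, -3.0]
grip_width: 0.156
grip_force: 30.0
the job is handed in; nothing more can be done
None
```

I handed the job in at 19.3 s with the dish held level and still, its foot about 10 cm above the middle of the trivet. The arch is turned square across the rails, and the tomato was still in the middle in the last pictures, taken just before a 1 s settle; no verdict came back.

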